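# Click a tap cartridge into the sprung test block

## Task

Take the white tap cartridge with the brass stem out of the blue tray and press it slowly and steadily, without jabbing, straight down into the bore of the sprung aluminium test block until the side ball clicks into its groove and it sits fully home on the bore's floor, without ever driving the block down onto its red stop. Then, still holding the stem, give it a light upward tug so that the block rises about 3 mm above its rest on the springs and the cartridge stays clicked in, and let go so that block and cartridge are left at rest. Leave the worn grey cartridge with the black stem and everything else on the bench where they are.

Things in the scene. Friction and masses are not known exactly. Their poses are not given: they have to be found in the camera images.
- cartridge: the one to load: white round body, brass flange and stem, 78 mm tall, about 140 g, upright in the tray. Origin: centre of its underside; z up its axis; any yaw fits. Heights in mm: tapered nose 0-4 (diameter 27 to 34), collar 4-9 (34), groove all round 9-20 (28 at 12-17, 45-degree sides), body 20-46 (34), flange 46-50 (42), round stem 50-78 (18)
- stem (a point): middle of the cartridge's brass stem, 64 mm above its underside, the place to grip it (18 mm wide, grip from above; the fingertips must stay above the flange, whose top is 50 mm above the underside)
- oldcart: a worn cartridge of the same size with grey body and black stem, standing in the same tray, its axis 90 mm from the other's; leave it alone. Origin at the centre of its underside.
- tray: blue open tray fixed to the bench, 90 mm (its x) by 170 mm (its y) by 20 mm high, walls and floor 4 mm; the two cartridges stand in it on its y axis, 45 mm either side of the middle, in either order. Origin at the centre of its underside.
- bore_mouth (a point): centre of the bore's mouth in the top of the aluminium block (84 x 84 x 40 mm, top 98 mm above the bench at rest); z up. Bore round, vertical, diameter 35.5, 30 mm deep, 3 mm chamfer at the mouth
- bore_floor (a point): centre of the bore's floor, 30 mm below the mouth; a seated cartridge's underside lies on it, with its flange's top then 20 mm above the block. Before the click the cartridge is stopped 5 mm or more above the floor; at the click it snaps down and the push drops suddenly
- detent (a point): middle of the block's +y side face, where a brass plunger screw carries the sprung steel ball (diameter 10), which stands 3.8 to 4.7 mm into the bore, 12.8 mm above its floor. The screw is set differently each time, so the push to get past the ball is not known beforehand: roughly 7 to 16 N. Pulling the cartridge out again takes about 8 N or more
- nest (a joint): height of the test block on its springs, m: 0 at rest and empty, positive pressed down, negative lifted. 0.8 N per mm, damped; a seated cartridge's weight alone presses it down about 2 mm. It can rise to -0.008; at +0.024 (about 19 N) it bottoms on the red stop pad, which must not happen (keep it under 0.023). Press slower than 50 mm/s
- stand: the fixed base of the test block, a dark steel plate 130 x 130 x 14 mm with a pedestal, red stop pad and four springs. Origin at the centre of its underside, under the bore; its y axis points to the ball's side.
- nut: brass ring nut, diameter 34, 12 mm high, lying between tray and stand; leave alone
- plug: red round pipe plug with a wing nut, diameter 72, 48 mm high; leave alone
- elbow: white plastic pipe elbow, about 95 mm long, 50 mm high; leave alone
- jar: white jar with red lid, diameter 60, 70 mm high; leave alone
- carton: yellow and white carton, 70 x 55 x 50 mm; leave alone
- spanner: steel spanner lying on the bench; leave alone
Not all that is in view belongs to the job. Leave any purple look-alike of the stand alone. Leave any purple or turquoise look-alike of the cartridge alone.

How it is judged:
By the outcome, as a careful person would: the job done as asked, in the order asked, and still so for the second after the job is handed in, with the robot touching nothing.
It also fails if it takes over 61 s, if anything falls off the work surface, if the arm or the gripper's body presses on something with over 40 N, if the wrist force passes 120 N, or if a joint passes its speed limit or range.

## Robot

A 6-joint arm with a two-finger parallel gripper is mounted at the origin on the work surface. World frame = base frame: x ahead of the robot, y to its left, z up, the work surface at z = 0. Lengths are in mm, angles in rad, forces in N, time in s.
With the tool pointing down it reaches from about 350 to 975 mm from the base axis. Payload 7.1 kg.
Tool frame: the origin (TCP) lies on the mounting face of the last link; the fingertips stand 182 mm ahead of it and the grasp point (between the pads) lies 163 mm ahead of it (ctrl.tcp_to_tips is the distance from the TCP to the fingertips, in mm); z points along the fingers, y is the direction in which the jaws open and shut (so a half turn about z gives the same grasp; the last joint's range is limited). The gripper opens to 88 mm and grips with 3 to 60 N. Pads are 20 mm wide; open, the fingers measure 115 mm over their backs; the gripper's body (75 mm by 178 mm) begins 61 mm behind the grasp point.
Start: joints at [1.31, 0.423, 1.63, -0, 1.089, -0.019], TCP at [149.626, 606.81, 404.675] pointing down, gripper open.
Joint ranges: [-3, 3], [-0.9, 2.11], [0.09, 2.58], [-1.31, 4.45], [0.11, 2.69], [-2.54, 2.54]. Speed limits (rad/s): [2.39, 2.39, 3.01, 3.14, 3.14, 3.14].

## Interface

Orientations are given as a rotation vector (axis times angle).
In Python, from workcell import ctrl gives the robot as it stands. The module is installed in compiled form; this text tells all that it offers.
- The arm moves only by the tool send_rows, never from a script. Its argument "commands" is a list of rows, each an object with "translation": the shift along the world's x, y, z normalised to -1 to 1, where 1 is 0.1 m, a list of three; "twist": the turn, a rotation vector about the world's x, y, z normalised to -1 to 1, where 1 is 0.5 rad, a list of three. A call has exactly 10 rows; each row is the pose to reach, as a shift and turn from the pose commanded when the call began; what a row does not reach only later rows make up. A row lasts 1/10 s, in which the tool goes at most 50 mm and 8.59 degrees, less where a joint would pass 70% of its speed; a pose out of reach is approached as far as the arm can. A call with a number of a shift or a turn outside -1 to 1 is refused whole. A call with a gripper value outside its range is refused whole. "grip" is the closure, from -1 (fully open) to 1 (shut), set as the call begins (left out, the last holds). The fingers move at their own pace and stop on an object; the grip force is fixed at half the most. Time passes only in rows, so rows that repeat a pose let the fingers close, or fill a call up. It gives the time, the measured TCP pose, the force and the opening at its end, in the units of the state.
- ctrl.get_obs(): the state, without advancing time (a new reading comes with each control period).
- ctrl.get_image(name): name is "scene" or "side" or "wrist"; returns a dict with "img" (480x640x3 uint8, red, green, blue), "intrinsics" (3x3 intrinsics, pixels), "cam_to_world" (4x4, takes a point from camera to world coordinates). Camera axes: x right, y down, z forward; pixel columns grow to the right and rows downward; lengths in mm; the calibration is good to about 2 mm. A picture is of the moment at which its call begins. There is no depth.
- ctrl.close_job(): hands the job in, once; it reports no verdict.
The state is a dict: "t": time; "qpos": joint angles; "qvel": joint speeds; "joint_torque": joint torques, N m; "ee_pos": TCP position; "orientation": TCP orientation; "ft_force": force on the tool from outside, world axes, zero at the start; "moment": the same for the moment, N m; "width": finger opening in mm.
Only numpy, scipy, OpenCV 4.12 (cv2) and the standard library are available. Lean on these libraries where they do the work, as an engineer would, in place of code of your own. Each camera call takes 0.05 s, during which the arm holds its last target. There are 200 camera calls.

## Working session

There is one attempt and no reset: what is moved stays moved. The work goes in short steps, Python scripts to look and compute and a tool call to move; the robot and the scene stay as the last step left them, time stands still between calls to the robot, and variables do not carry over. Pictures are saved under pics/ and viewed, about 8 in all and at most 12, crops included, and the job is handed in when it is done.

Besides the shell and the picture viewer there is one more tool, called after "Call:" as name([rows], argument=value, ...), one row to a line, values as JSON. send_rows: Moves the arm, as the interface text tells. Its arguments: {"type":"object","properties":{"commands":{"type":"array","items":{"type":"object","properties":{"translation":{"type":"array","items":{"type":"number"}},"twist":{"type":"array","items":{"type":"number"}}}}},"grip":{"type":"number"}},"required":["commands"]}

```bash
mkdir -p pics; cat > h.py <<'E'
import numpy as np, cv2
from workcell import ctrl
def snap(name,f):
    d=ctrl.get_image(name); cv2.imwrite(f'pics/{f}.png',d['img'][:,:,::-1])
    np.savez(f'pics/{f}.npz',K=d['intrinsics'],T=d['cam_to_world']); return d
def ray(f,u,v,z):
    d=np.load(f'pics/{f}.npz'); K,T=d['K'],d['T']
    r=T[:3,:3]@np.linalg.solve(K,[u,v,1]); o=T[:3,3]
    return o+r*(z-o[2])/r[2]
def proj(f,p):
    d=np.load(f'pics/{f}.npz'); K,T=d['K'],d['T']
    c=np.linalg.inv(T)@np.append(p,1); q=K@c[:3]; return q[:2]/q[2]
E
python3 - <<'E'
from h import *
print(ctrl.get_obs(), ctrl.tcp_to_tips)
for n in ['scene','side','wrist']:
    d=snap(n,n+'0'); print(n,d['intrinsics'].tolist(),d['cam_to_world'].round(3).tolist())
E
```

```text
{'t': 0.0, 'qpos': array([ 1.31000705e+00,  4.23836378e-01,  1.63069301e+00, -2.16415441e-05,
        1.08860717e+00, -1.90481977e-02]), 'qvel': array([-1.98015224e-04,  2.28819434e-04, -1.04908233e-03, -7.66056314e-04,
       -3.87750243e-04, -9.89375608e-07]), 'joint_torque': array([ 1.78095383e-03, -5.44636595e+01, -2.73660046e+01,  6.44625211e-02,
        2.25779484e-02, -1.35626847e-04]), 'ee_pos': array([149.55473859, 606.55216551, 403.90309065]), 'orientation': array([-3.78762601e-01, -3.11847782e+00,  2.40551294e-03]), 'ft_force': array([ 0.7500539 , -0.86063498,  0.21998208]), 'moment': array([-0.02725053,  0.01221567,  0.0354155 ]), 'width': 87.801374832896} 182.0
scene [[476.1595574937545, 0.0, 320.78129129284315], [0.0, 476.1595574937545, 242.8171431072227], [0.0, 0.0, 1.0]] [[-0.483, 0.533, -0.695, 1377.181], [0.876, 0.289, -0.386, 473.408], [-0.005, -0.795, -0.606, 809.741], [0.0, 0.0, 0.0, 1.0]]
side [[594.8821530182229, 0.0, 320.48779388146875], [0.0, 594.8821530182229, 240.09617755379992], [0.0, 0.0, 1.0]] [[0.893, -0.253, 0.373, 14.058], [-0.45, -0.538, 0.713, -1018.515], [0.02, -0.804, -0.594, 962.449], [0.0, 0.0, 0.0, 1.0]]
wrist [[357.38669197065923, 0.0, 318.41290261127193], [0.0, 357.38669197065923, 234.88648402514713], [0.0, 0.0, 1.0]] [[0.24, 0.926, 0.291, 68.909], [0.971, -0.229, -0.074, 626.361], [-0.002, 0.3, -0.954, 384.209], [0.0, 0.0, 0.0, 1.0]]
```

View pics/scene0.png

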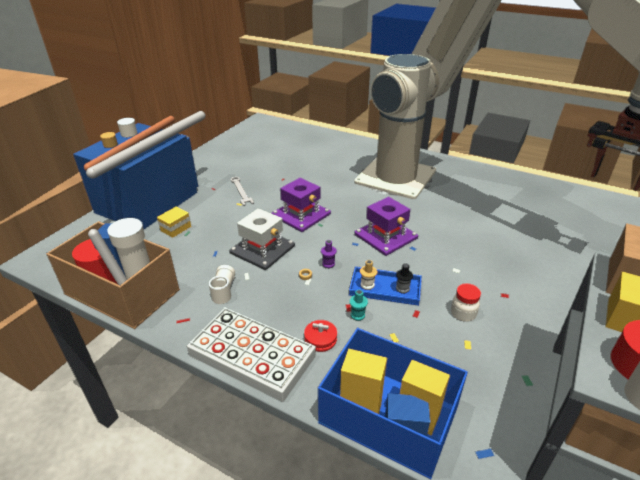

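View pics/side0.png

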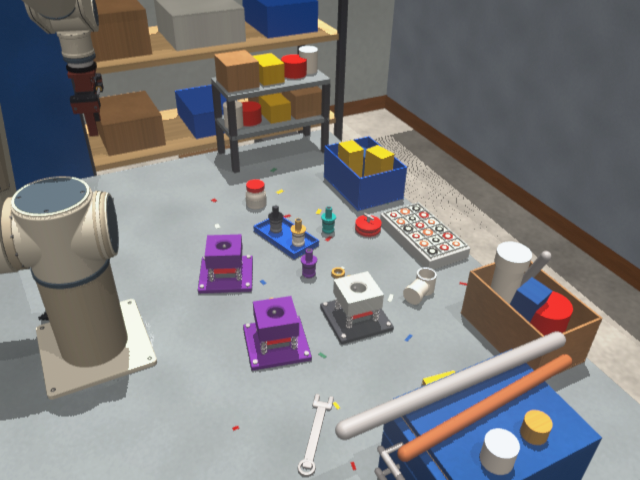

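View pics/wrist0.png

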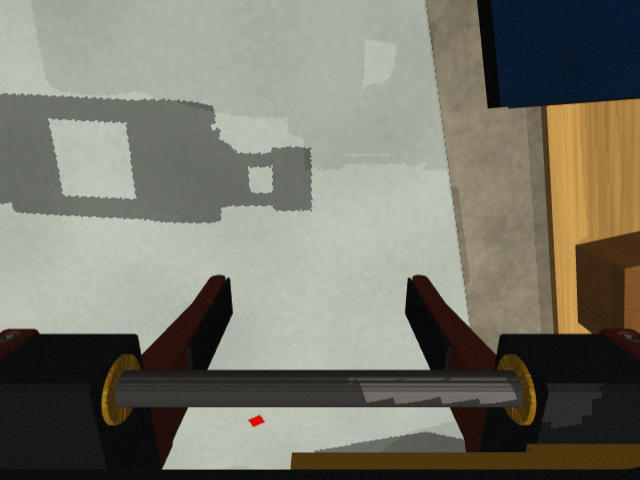

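The scene view shows the target cartridge at about (369,275), with the old one at (404,278) and the turquoise look-alike at (358,303). The aluminium block's bore is at (261,221) and its plunger at (279,240). In the side view the target is at (298,232), the old one at (276,220) and the bore at (359,287). The wrist view shows only bare bench. I'll zoom in on both views.

```bash
python3 - <<'E'
import cv2,numpy as np
a=cv2.imread('pics/scene0.png');b=cv2.imread('pics/side0.png')
f=lambda i,x,y,w,h,s:cv2.resize(i[y:y+h,x:x+w],None,fx=s,fy=s,interpolation=cv2.INTER_CUBIC)
def pad(i):return cv2.copyMakeBorder(i,0,300-i.shape[0],0,400-i.shape[1],0)
q=[f(a,225,200,80,60,5),f(a,345,250,80,60,5),f(b,315,265,80,60,5),f(b,250,200,80,60,5)]
cv2.imwrite('pics/c1.png',np.vstack([np.hstack(q[:2]),np.hstack(q[2:])]))
E
```

```text
(no output)
```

View pics/c1.png

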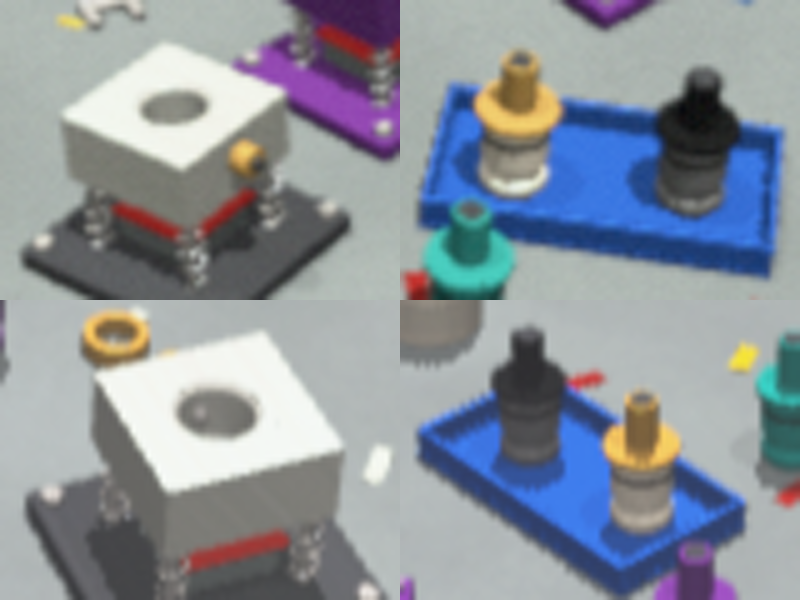

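The crops show both stems' tops, the bore mouth, the block's corners and the plunger clearly. Next I turn those pixels into positions.

```bash
python3 - <<'E'
from h import *
S=lambda x,y,ox,oy:(x/5+ox,y/5+oy)
for n,z,p,q in [('stemtop',82,S(121,57,345,250),S(243,98,250,200)),('old',82,S(304,75,345,250),S(128,32,250,200)),('bore',98,S(174,106,225,200),S(217,111,315,265)),
 ('turq',78,S(72,210,345,250),S(391,38,250,200)),('purpcart',78,(329,243),S(297,248,250,200)),('flange',54,S(118,105,345,250),S(242,145,250,200))]:
    a=ray('scene0',*p,z);b=ray('side0',*q,z);print(n,a.round(1),b.round(1),((a+b)/2).round(1))
for c in [(163,42),(285,95),(184,165),(63,115)]: print('corner',ray('scene0',*S(*c,225,200),98).round(1))
for c in [(262,31),(342,146),(170,192),(95,75)]: print('cornerS',ray('side0',*S(*c,315,265),98).round(1))
E
```

```text
stemtop [552.4 147.1  82. ] [555.7 142.8  82. ] [554.1 144.9  82. ]
old [523.3 228.9  82. ] [526.2 225.7  82. ] [524.8 227.3  82. ]
bore [ 556.1 -165.9   98. ] [ 553.8 -173.6   98. ] [ 555.  -169.7   98. ]
turq [656.2 170.2  78. ] [654.9 166.   78. ] [655.5 168.1  78. ]
purpcart [529.6  25.9  78. ] [527.2  19.4  78. ] [528.4  22.6  78. ]
flange [554.8 148.3  54. ] [554.  140.3  54. ] [554.4 144.3  54. ]
corner [ 508.3 -206.1   98. ]
corner [ 519.7 -120.1   98. ]
corner [ 597.1 -131.4   98. ]
corner [ 590.5 -212.2   98. ]
cornerS [ 600.2 -134.    98. ]
cornerS [ 591.8 -217.4   98. ]
cornerS [ 509.4 -210.9   98. ]
cornerS [ 516.5 -128.7   98. ]
```

Call:
send_rows([
  {"translation":[0.02,-0.02,0],"twist":[0,0,-0.01]},
  {"translation":[0.07,-0.08,0],"twist":[0,0,-0.04]},
  {"translation":[0.15,-0.17,0],"twist":[0,0,-0.08]},
  {"translation":[0.24,-0.27,0],"twist":[0,0,-0.13]},
  {"translation":[0.33,-0.38,0],"twist":[0,0,-0.17]},
  {"translation":[0.42,-0.48,0],"twist":[0,0,-0.22]},
  {"translation":[0.51,-0.59,0],"twist":[0,0,-0.27]},
  {"translation":[0.61,-0.7,0],"twist":[0,0,-0.32]},
  {"translation":[0.7,-0.81,0],"twist":[0,0,-0.37]},
  {"translation":[0.8,-0.92,0],"twist":[0,0,-0.42]},
], grip=-1)

```text
t: 1.15
ee_pos: [230.4, 513.8, 404.7]
orientation: [-0.707, -3.061, -0.0]
ft_force: [-0.5, -0.3, -0.0]
width: 87.8
```

Call:
send_rows([
  {"translation":[0.08,-0.09,-0.02],"twist":[0,0,-0.04]},
  {"translation":[0.16,-0.18,-0.04],"twist":[0,0,-0.08]},
  {"translation":[0.24,-0.28,-0.06],"twist":[0,0,-0.13]},
  {"translation":[0.32,-0.37,-0.08],"twist":[0,0,-0.17]},
  {"translation":[0.4,-0.46,-0.1],"twist":[0,0,-0.21]},
  {"translation":[0.48,-0.55,-0.12],"twist":[0,0,-0.25]},
  {"translation":[0.56,-0.64,-0.14],"twist":[0,0,-0.29]},
  {"translation":[0.64,-0.74,-0.16],"twist":[0,0,-0.34]},
  {"translation":[0.72,-0.83,-0.18],"twist":[0,0,-0.38]},
  {"translation":[0.8,-0.92,-0.2],"twist":[0,0,-0.42]},
])

```text
t: 2.15
ee_pos: [310.3, 422.0, 384.5]
orientation: [1.023, 2.97, 0.0]
ft_force: [-0.1, -0.9, 0.6]
width: 87.7
```

Call:
send_rows([
  {"translation":[0.08,-0.09,-0.02],"twist":[0,0,-0.04]},
  {"translation":[0.16,-0.18,-0.04],"twist":[0,0,-0.08]},
  {"translation":[0.24,-0.28,-0.06],"twist":[0,0,-0.13]},
  {"translation":[0.32,-0.37,-0.08],"twist":[0,0,-0.17]},
  {"translation":[0.4,-0.46,-0.1],"twist":[0,0,-0.21]},
  {"translation":[0.48,-0.55,-0.12],"twist":[0,0,-0.25]},
  {"translation":[0.56,-0.64,-0.14],"twist":[0,0,-0.29]},
  {"translation":[0.64,-0.74,-0.16],"twist":[0,0,-0.34]},
  {"translation":[0.72,-0.83,-0.18],"twist":[0,0,-0.38]},
  {"translation":[0.8,-0.92,-0.2],"twist":[0,0,-0.42]},
])

```text
t: 3.15
ee_pos: [390.3, 330.0, 364.5]
orientation: [-1.329, -2.847, -0.0]
ft_force: [-0.7, -0.6, 0.2]
width: 88.0
```

Call:
send_rows([
  {"translation":[0.08,-0.09,-0.02],"twist":[0,0,-0.04]},
  {"translation":[0.16,-0.18,-0.04],"twist":[0,0,-0.08]},
  {"translation":[0.24,-0.28,-0.06],"twist":[0,0,-0.13]},
  {"translation":[0.32,-0.37,-0.08],"twist":[0,0,-0.17]},
  {"translation":[0.4,-0.46,-0.1],"twist":[0,0,-0.21]},
  {"translation":[0.48,-0.55,-0.12],"twist":[0,0,-0.25]},
  {"translation":[0.56,-0.64,-0.14],"twist":[0,0,-0.29]},
  {"translation":[0.64,-0.74,-0.16],"twist":[0,0,-0.34]},
  {"translation":[0.72,-0.83,-0.18],"twist":[0,0,-0.38]},
  {"translation":[0.8,-0.92,-0.2],"twist":[0,0,-0.42]},
])

```text
t: 4.15
ee_pos: [470.3, 238.0, 344.5]
orientation: [-1.62, -2.692, 0.0]
ft_force: [-0.1, 0.4, -0.2]
width: 87.9
```

Call:
send_rows([
  {"translation":[0.09,-0.1,0],"twist":[0,0,-0.04]},
  {"translation":[0.19,-0.21,0],"twist":[0,0,-0.09]},
  {"translation":[0.29,-0.33,0],"twist":[0,0,-0.14]},
  {"translation":[0.4,-0.45,0],"twist":[0,0,-0.2]},
  {"translation":[0.51,-0.58,0],"twist":[0,0,-0.26]},
  {"translation":[0.61,-0.7,0],"twist":[0,0,-0.31]},
  {"translation":[0.7,-0.8,0],"twist":[0,0,-0.36]},
  {"translation":[0.77,-0.87,0],"twist":[0,0,-0.4]},
  {"translation":[0.81,-0.91,0],"twist":[0,0,-0.42]},
  {"translation":[0.82,-0.92,0],"twist":[0,0,-0.42]},
])

```text
t: 5.15
ee_pos: [552.0, 146.4, 344.6]
orientation: [-1.892, -2.508, -0.0]
ft_force: [-0.1, 0.1, -0.0]
width: 87.9
```

```bash
python3 - <<'E'
from h import *
o=ctrl.get_obs();print(o['t'],o['qpos'].round(3),o['ee_pos'],o['orientation'],o['ft_force'],o['width'])
d=snap('wrist','w1'); print(d['cam_to_world'].round(3).tolist()); print(proj('w1',[554,145,82]),proj('w1',[554,145,54]))
E
```

```text
5.15 [ 0.238  0.422  1.795  0.     0.925 -0.04 ] [552.02549298 146.43241908 344.62230303] [-1.89203002e+00 -2.50791694e+00 -6.73485624e-05] [-0.12396763  0.10827771 -0.00738192] 87.86148026478419
[[0.962, 0.261, 0.082, 529.071], [0.274, -0.917, -0.289, 226.085], [-0.0, 0.301, -0.954, 324.838], [0.0, 0.0, 0.0, 1.0]]
[321.03832435 245.76990632] [320.80656279 234.13865134]
```

View pics/w1.png

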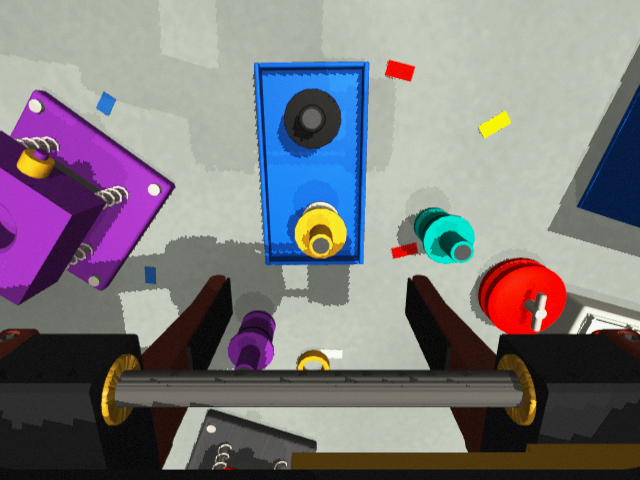

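The wrist view puts the brass stem's top at (320,245) and its flange at (320,233). That is within 1 px of where I predicted them for (554,145), and the jaws lie across the tray with clear space on both sides. I'll descend and grip.

Call:
send_rows([
  {"translation":[0.0,0.0,-0.02],"twist":[0,0,0]},
  {"translation":[0.01,-0.01,-0.08],"twist":[0,0,0]},
  {"translation":[0.01,-0.01,-0.18],"twist":[0,0,0]},
  {"translation":[0.02,-0.01,-0.3],"twist":[0,0,0]},
  {"translation":[0.02,-0.01,-0.44],"twist":[0,0,0]},
  {"translation":[0.02,-0.01,-0.58],"twist":[0,0,0]},
  {"translation":[0.02,-0.01,-0.7],"twist":[0,0,0]},
  {"translation":[0.02,-0.01,-0.8],"twist":[0,0,0]},
  {"translation":[0.02,-0.01,-0.87],"twist":[0,0,0]},
  {"translation":[0.02,-0.01,-0.9],"twist":[0,0,0]},
])

```text
t: 6.2
ee_pos: [553.5, 145.8, 253.8]
orientation: [-1.891, -2.508, 0.001]
ft_force: [0.2, -0.3, -0.4]
width: 88.0
```

Call:
send_rows([
  {"translation":[0,0,-0.03],"twist":[0,0,0]},
  {"translation":[0,0,-0.07],"twist":[0,0,0]},
  {"translation":[0,0,-0.11],"twist":[0,0,0]},
  {"translation":[0,0,-0.14],"twist":[0,0,0]},
  {"translation":[0,0,-0.14],"twist":[0,0,0]},
  {"translation":[0,0,-0.14],"twist":[0,0,0]},
  {"translation":[0,0,-0.14],"twist":[0,0,0]},
  {"translation":[0,0,-0.14],"twist":[0,0,0]},
  {"translation":[0,0,-0.14],"twist":[0,0,0]},
  {"translation":[0,0,-0.14],"twist":[0,0,0]},
])

```text
t: 7.2
ee_pos: [553.7, 145.8, 240.8]
orientation: [1.891, 2.509, 0.0]
ft_force: [-0.7, 0.3, 0.2]
width: 87.9
```

Call:
send_rows([
  {"translation":[0,0,0],"twist":[0,0,0]},
  {"translation":[0,0,0],"twist":[0,0,0]},
  {"translation":[0,0,0],"twist":[0,0,0]},
  {"translation":[0,0,0],"twist":[0,0,0]},
  {"translation":[0,0,0],"twist":[0,0,0]},
  {"translation":[0,0,0],"twist":[0,0,0]},
  {"translation":[0,0,0],"twist":[0,0,0]},
  {"translation":[0,0,0],"twist":[0,0,0]},
  {"translation":[0,0,0],"twist":[0,0,0]},
  {"translation":[0,0,0],"twist":[0,0,0]},
], grip=1)

```text
t: 8.2
ee_pos: [553.6, 145.8, 240.7]
orientation: [1.891, 2.509, 0.0]
ft_force: [0.2, -1.3, -0.2]
width: 17.4
```

Call:
send_rows([
  {"translation":[0,0,0.02],"twist":[0,0,0]},
  {"translation":[0,0,0.07],"twist":[0,0,0]},
  {"translation":[0,0,0.16],"twist":[0,0,0]},
  {"translation":[0,0,0.28],"twist":[0,0,0]},
  {"translation":[0,0,0.4],"twist":[0,0,0]},
  {"translation":[0,0,0.52],"twist":[0,0,0]},
  {"translation":[0,0,0.64],"twist":[0,0,0]},
  {"translation":[0,0,0.76],"twist":[0,0,0]},
  {"translation":[0,0,0.88],"twist":[0,0,0]},
  {"translation":[0,0,1.0],"twist":[0,0,0]},
])

```text
t: 9.2
ee_pos: [553.6, 145.8, 341.8]
orientation: [1.891, 2.509, 0.0]
ft_force: [-0.6, 1.1, -2.2]
width: 17.2
```

Call:
send_rows([
  {"translation":[0,-0.02,0.1],"twist":[0,0,0]},
  {"translation":[0,-0.06,0.19],"twist":[0,0,0]},
  {"translation":[0,-0.12,0.27],"twist":[0,0,0]},
  {"translation":[0,-0.19,0.33],"twist":[0,0,0]},
  {"translation":[0,-0.27,0.36],"twist":[0,0,0]},
  {"translation":[0,-0.35,0.37],"twist":[0,0,0]},
  {"translation":[0,-0.44,0.37],"twist":[0,0,0]},
  {"translation":[0,-0.53,0.37],"twist":[0,0,0]},
  {"translation":[0,-0.62,0.37],"twist":[0,0,0]},
  {"translation":[0,-0.71,0.37],"twist":[0,0,0]},
])

```text
t: 10.2
ee_pos: [553.6, 73.9, 377.4]
orientation: [-1.891, -2.508, 0.001]
ft_force: [0.3, -0.5, -2.0]
width: 17.5
```

Call:
send_rows([
  {"translation":[0,-0.09,0],"twist":[0,0,0]},
  {"translation":[0,-0.18,0],"twist":[0,0,0]},
  {"translation":[0,-0.27,0],"twist":[0,0,0]},
  {"translation":[0,-0.36,0],"twist":[0,0,0]},
  {"translation":[0,-0.45,0],"twist":[0,0,0]},
  {"translation":[0,-0.54,0],"twist":[0,0,0]},
  {"translation":[0,-0.63,0],"twist":[0,0,0]},
  {"translation":[0,-0.72,0],"twist":[0,0,0]},
  {"translation":[0,-0.81,0],"twist":[0,0,0]},
  {"translation":[0,-0.9,0],"twist":[0,0,0]},
])

```text
t: 11.2
ee_pos: [553.6, -16.0, 377.7]
orientation: [-1.891, -2.509, -0.0]
ft_force: [-0.1, -0.1, -1.3]
width: 17.6
```

Call:
send_rows([
  {"translation":[0,-0.09,0],"twist":[0,0,0]},
  {"translation":[0,-0.18,0],"twist":[0,0,0]},
  {"translation":[0,-0.27,0],"twist":[0,0,0]},
  {"translation":[0,-0.36,0],"twist":[0,0,0]},
  {"translation":[0,-0.45,0],"twist":[0,0,0]},
  {"translation":[0,-0.54,0],"twist":[0,0,0]},
  {"translation":[0,-0.63,0],"twist":[0,0,0]},
  {"translation":[0,-0.72,0],"twist":[0,0,0]},
  {"translation":[0,-0.81,0],"twist":[0,0,0]},
  {"translation":[0,-0.9,0],"twist":[0,0,0]},
])

```text
t: 12.2
ee_pos: [553.6, -105.9, 377.7]
orientation: [1.891, 2.509, -0.0]
ft_force: [0.0, -0.2, -1.5]
width: 17.6
```

Call:
send_rows([
  {"translation":[0,-0.09,0],"twist":[0,0,0]},
  {"translation":[0,-0.18,0],"twist":[0,0,0]},
  {"translation":[0,-0.27,0],"twist":[0,0,0]},
  {"translation":[0,-0.36,0],"twist":[0,0,0]},
  {"translation":[0,-0.45,0],"twist":[0,0,0]},
  {"translation":[0,-0.52,0],"twist":[0,0,0]},
  {"translation":[0,-0.58,0],"twist":[0,0,0]},
  {"translation":[0,-0.62,0],"twist":[0,0,0]},
  {"translation":[0,-0.64,0],"twist":[0,0,0]},
  {"translation":[0,-0.64,0],"twist":[0,0,0]},
])

```text
t: 13.2
ee_pos: [553.6, -169.3, 377.7]
orientation: [-1.891, -2.509, -0.0]
ft_force: [0.7, -0.8, -1.5]
width: 17.5
```

```bash
python3 - <<'E'
from h import *
o=ctrl.get_obs();print(o['t'],o['qpos'].round(3),o['ee_pos'],o['orientation'],o['ft_force'],o['width'])
f=lambda i,x,y,w,h,s:cv2.resize(i[y:y+h,x:x+w],None,fx=s,fy=s,interpolation=cv2.INTER_CUBIC)
w=snap('wrist','w2')['img'];a=snap('scene','s2')['img'];b=snap('side','d2')['img']
p=o['ee_pos'].copy();p[2]-=236.7
for n in ['s2','d2','w2']: print(n,'under',proj(n,p).round(1),'top',proj(n,p+[0,0,78]).round(1),'bore',proj(n,[554.5,-169.5,98]).round(1))
L=f(w,100,0,440,480,1)[:480]; L=cv2.resize(L,(400,436)); L=cv2.copyMakeBorder(L,0,600-436,0,0,0)
R=np.vstack([f(a,215,150,100,75,4),f(b,310,215,100,75,4)])
cv2.imwrite('pics/c2.png',np.hstack([L,R])[:,:,::-1])
E
```

```text
13.2 [-0.317  0.389  1.755  0.     0.997 -0.596] [ 553.62173758 -169.32450772  377.67257713] [-1.89117276e+00 -2.50853796e+00 -5.43185402e-06] [ 0.6836953  -0.75990329 -1.49005934] 17.465958547870446
s2 under [257.8 206.6] top [255.2 180.1] bore [259.  220.5]
d2 under [358.5 271.1] top [360.6 242.4] bore [357.7 286. ]
w2 under [319.  256.2] top [319.2 319.5] bore [320.  236.5]
```

View pics/c2.png

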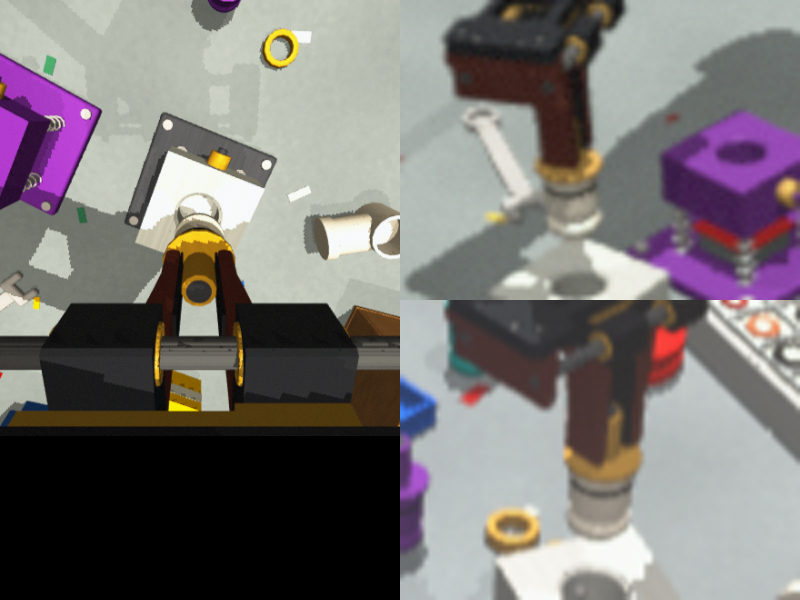

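The composite shows the cartridge held upright about 43 mm above the aluminium block, with the brass plunger on the far side. I'll check the alignment in the wrist view by overlaying the predicted rim circles.

```bash
python3 - <<'E'
from h import *
i=cv2.imread('pics/w2.png')
x0,y0,w,h,s=230,140,160,150,5
c=cv2.resize(i[y0:y0+h,x0:x0+w],None,fx=s,fy=s,interpolation=cv2.INTER_CUBIC)
t=np.linspace(0,2*np.pi,80)
def circ(cx,cy,z,r,col):
    p=np.array([(proj('w2',[cx+r*np.cos(a),cy+r*np.sin(a),z])-[x0,y0]+.5)*s for a in t]).astype(int)
    cv2.polylines(c,[p],True,col,1)
circ(553.6,-169.3,98,20.75,(0,0,255)); circ(553.6,-169.3,95,17.75,(255,0,0))
circ(553.6,-169.3,377.7-236.7,13.5,(0,200,0)); circ(553.6,-169.3,377.7-236.7+50,21,(0,200,0))
circ(553.6,-169.3,377.7-236.7+46,21,(0,200,0))
cv2.imwrite('pics/c3.png',c[:600])
E
```

```text
(no output)
```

View pics/c3.png

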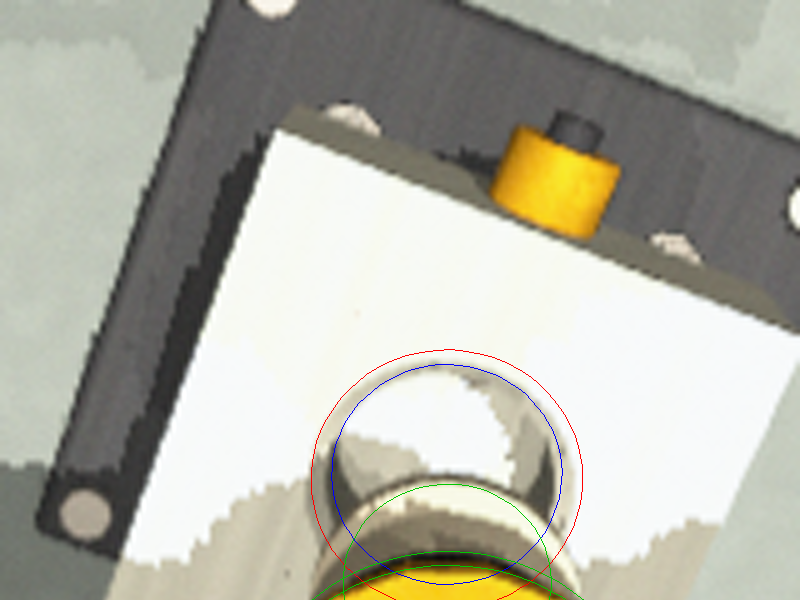

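The overlay matches: the rim circle drawn around the tool axis fits the bore rim to about 1 mm, and the nose edge lines up too. I'll descend to just above the mouth and then ease in.

Call:
send_rows([
  {"translation":[0,0,-0.01],"twist":[0,0,0]},
  {"translation":[0,0,-0.04],"twist":[0,0,0]},
  {"translation":[0,0,-0.09],"twist":[0,0,0]},
  {"translation":[0,0,-0.15],"twist":[0,0,0]},
  {"translation":[0,0,-0.21],"twist":[0,0,0]},
  {"translation":[0,0,-0.27],"twist":[0,0,0]},
  {"translation":[0,0,-0.32],"twist":[0,0,0]},
  {"translation":[0,0,-0.36],"twist":[0,0,0]},
  {"translation":[0,0,-0.39],"twist":[0,0,0]},
  {"translation":[0,0,-0.4],"twist":[0,0,0]},
])

```text
t: 14.35
ee_pos: [553.6, -169.2, 337.3]
orientation: [-1.891, -2.508, 0.0]
ft_force: [0.9, -0.3, -1.8]
width: 17.0
```

Call:
send_rows([
  {"translation":[0,0,-0.01],"twist":[0,0,0]},
  {"translation":[0,0,-0.03],"twist":[0,0,0]},
  {"translation":[0,0,-0.05],"twist":[0,0,0]},
  {"translation":[0,0,-0.07],"twist":[0,0,0]},
  {"translation":[0,0,-0.09],"twist":[0,0,0]},
  {"translation":[0,0,-0.11],"twist":[0,0,0]},
  {"translation":[0,0,-0.13],"twist":[0,0,0]},
  {"translation":[0,0,-0.14],"twist":[0,0,0]},
  {"translation":[0,0,-0.15],"twist":[0,0,0]},
  {"translation":[0,0,-0.15],"twist":[0,0,0]},
])

```text
t: 15.35
ee_pos: [553.6, -169.2, 322.5]
orientation: [-1.891, -2.509, 0.0]
ft_force: [-0.5, -0.6, -0.9]
width: 17.5
```

Call:
send_rows([
  {"translation":[0,0,-0.01],"twist":[0,0,0]},
  {"translation":[0,0,-0.02],"twist":[0,0,0]},
  {"translation":[0,0,-0.03],"twist":[0,0,0]},
  {"translation":[0,0,-0.04],"twist":[0,0,0]},
  {"translation":[0,0,-0.05],"twist":[0,0,0]},
  {"translation":[0,0,-0.06],"twist":[0,0,0]},
  {"translation":[0,0,-0.07],"twist":[0,0,0]},
  {"translation":[0,0,-0.08],"twist":[0,0,0]},
  {"translation":[0,0,-0.09],"twist":[0,0,0]},
  {"translation":[0,0,-0.1],"twist":[0,0,0]},
])

```text
t: 16.35
ee_pos: [553.8, -169.3, 312.9]
orientation: [1.89, 2.508, 0.0]
ft_force: [-1.4, -2.5, 3.9]
width: 17.6
```

Call:
send_rows([
  {"translation":[0,0,-0.01],"twist":[0,0,0]},
  {"translation":[0,0,-0.02],"twist":[0,0,0]},
  {"translation":[0,0,-0.03],"twist":[0,0,0]},
  {"translation":[0,0,-0.04],"twist":[0,0,0]},
  {"translation":[0,0,-0.04],"twist":[0,0,0]},
  {"translation":[0,0,-0.05],"twist":[0,0,0]},
  {"translation":[0,0,-0.05],"twist":[0,0,0]},
  {"translation":[0,0,-0.06],"twist":[0,0,0]},
  {"translation":[0,0,-0.06],"twist":[0,0,0]},
  {"translation":[0,0,-0.06],"twist":[0,0,0]},
])

```text
t: 17.35
ee_pos: [553.9, -169.6, 307.2]
orientation: [1.89, 2.508, -0.0]
ft_force: [-1.4, -4.3, 6.6]
width: 17.7
```

Call:
send_rows([
  {"translation":[0,0,-0.01],"twist":[0,0,0]},
  {"translation":[0,0,-0.01],"twist":[0,0,0]},
  {"translation":[0,0,-0.02],"twist":[0,0,0]},
  {"translation":[0,0,-0.02],"twist":[0,0,0]},
  {"translation":[0,0,-0.03],"twist":[0,0,0]},
  {"translation":[0,0,-0.03],"twist":[0,0,0]},
  {"translation":[0,0,-0.04],"twist":[0,0,0]},
  {"translation":[0,0,-0.04],"twist":[0,0,0]},
  {"translation":[0,0,-0.05],"twist":[0,0,0]},
  {"translation":[0,0,-0.05],"twist":[0,0,0]},
])

```text
t: 18.35
ee_pos: [553.9, -169.7, 302.5]
orientation: [1.89, 2.507, -0.0]
ft_force: [-2.3, -5.5, 9.7]
width: 17.1
```

Call:
send_rows([
  {"translation":[0,0,-0.005],"twist":[0,0,0]},
  {"translation":[0,0,-0.01],"twist":[0,0,0]},
  {"translation":[0,0,-0.015],"twist":[0,0,0]},
  {"translation":[0,0,-0.02],"twist":[0,0,0]},
  {"translation":[0,0,-0.025],"twist":[0,0,0]},
  {"translation":[0,0,-0.03],"twist":[0,0,0]},
  {"translation":[0,0,-0.035],"twist":[0,0,0]},
  {"translation":[0,0,-0.04],"twist":[0,0,0]},
  {"translation":[0,0,-0.04],"twist":[0,0,0]},
  {"translation":[0,0,-0.04],"twist":[0,0,0]},
])

```text
t: 19.35
ee_pos: [553.6, -169.1, 297.6]
orientation: [-1.891, -2.508, -0.0]
ft_force: [-1.8, 1.3, 3.6]
width: 17.4
```

The push dropped from 9.7 N to 3.6 N, and the force and height now agree with a seated cartridge. I'll press a little more, gently, to make sure it's home.

Call:
send_rows([
  {"translation":[0,0,-0.005],"twist":[0,0,0]},
  {"translation":[0,0,-0.01],"twist":[0,0,0]},
  {"translation":[0,0,-0.02],"twist":[0,0,0]},
  {"translation":[0,0,-0.03],"twist":[0,0,0]},
  {"translation":[0,0,-0.04],"twist":[0,0,0]},
  {"translation":[0,0,-0.05],"twist":[0,0,0]},
  {"translation":[0,0,-0.05],"twist":[0,0,0]},
  {"translation":[0,0,-0.05],"twist":[0,0,0]},
  {"translation":[0,0,-0.05],"twist":[0,0,0]},
  {"translation":[0,0,-0.05],"twist":[0,0,0]},
])

```text
t: 20.35
ee_pos: [553.6, -169.2, 293.0]
orientation: [1.891, 2.509, 0.0]
ft_force: [-2.9, 0.2, 8.1]
width: 17.7
```

```bash
python3 - <<'E'
from h import *
o=ctrl.get_obs();print(o['t'],o['ee_pos'],o['ft_force'],o['width'])
f=lambda i,x,y,w,h,s:cv2.resize(i[y:y+h,x:x+w],None,fx=s,fy=s,interpolation=cv2.INTER_CUBIC)
a=snap('scene','s3')['img'];b=snap('side','d3')['img']
cv2.imwrite('pics/c4.png',np.hstack([f(a,220,190,80,80,5),f(b,320,250,80,80,5)])[:,:,::-1])
E
```

```text
20.35 [ 553.63524742 -169.22440074  292.98706456] [-2.88247393  0.18152498  8.08316215] 17.739828118605022
```

View pics/c4.png

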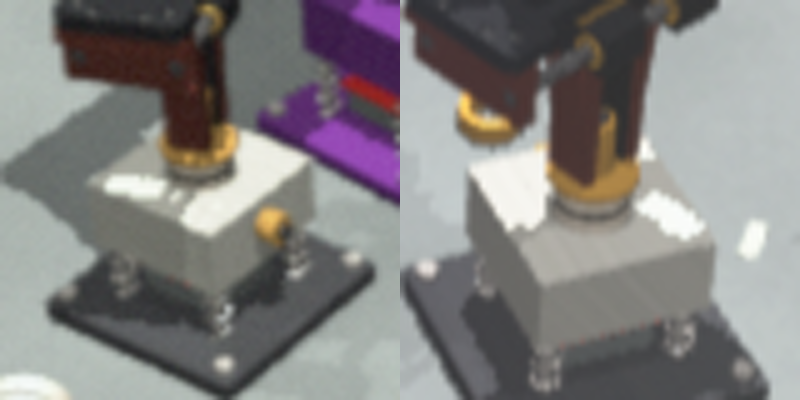

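The view shows the cartridge seated with its flange about 20 mm above the block. The force puts the nest at 11.9 mm and the tool height says 11.7 mm, so the cartridge is home. Next comes the slow upward tug.

Call:
send_rows([
  {"translation":[0,0,0.005],"twist":[0,0,0]},
  {"translation":[0,0,0.015],"twist":[0,0,0]},
  {"translation":[0,0,0.025],"twist":[0,0,0]},
  {"translation":[0,0,0.035],"twist":[0,0,0]},
  {"translation":[0,0,0.045],"twist":[0,0,0]},
  {"translation":[0,0,0.055],"twist":[0,0,0]},
  {"translation":[0,0,0.065],"twist":[0,0,0]},
  {"translation":[0,0,0.075],"twist":[0,0,0]},
  {"translation":[0,0,0.085],"twist":[0,0,0]},
  {"translation":[0,0,0.09],"twist":[0,0,0]},
])

```text
t: 21.45
ee_pos: [553.6, -169.1, 301.6]
orientation: [-1.891, -2.509, 0.0]
ft_force: [-0.7, 1.9, -0.1]
width: 17.4
```

Call:
send_rows([
  {"translation":[0,0,0.005],"twist":[0,0,0]},
  {"translation":[0,0,0.01],"twist":[0,0,0]},
  {"translation":[0,0,0.015],"twist":[0,0,0]},
  {"translation":[0,0,0.02],"twist":[0,0,0]},
  {"translation":[0,0,0.025],"twist":[0,0,0]},
  {"translation":[0,0,0.03],"twist":[0,0,0]},
  {"translation":[0,0,0.035],"twist":[0,0,0]},
  {"translation":[0,0,0.04],"twist":[0,0,0]},
  {"translation":[0,0,0.045],"twist":[0,0,0]},
  {"translation":[0,0,0.045],"twist":[0,0,0]},
])

```text
t: 22.45
ee_pos: [553.5, -169.2, 306.1]
orientation: [-1.891, -2.509, 0.0]
ft_force: [-1.0, 1.6, -3.1]
width: 17.4
```

```bash
python3 - <<'E'
from h import *
F=[];Z=[]
for i in range(10):
    d=snap('side','d4') if i<9 else snap('scene','s4'); o=ctrl.get_obs();F.append(o['ft_force']);Z.append(o['ee_pos'][2])
F=np.array(F);print(o['t'],np.mean(Z),F.mean(0),F.std(0),o['width'])
print('nest by force',(F[:,2].mean()+1.4)/.8,'by height',304.7-np.mean(Z))
# block shift in image between images 0 (rest, empty) and now: corner near (331+?)
for n,m,x,y,w,h in [('side0','d4',318,290,75,30),('scene0','s4',230,222,60,20)]:
    a=cv2.imread(f'pics/{n}.png',0);b=cv2.imread(f'pics/{m}.png',0)
    t=a[y:y+h,x:x+w];r=cv2.matchTemplate(b[y-8:y+h+8,x-4:x+w+4],t,cv2.TM_CCOEFF_NORMED);print(n,cv2.minMaxLoc(r)[1],np.array(cv2.minMaxLoc(r)[3])-[4,8],'px per 3mm up',proj(n,[554.5,-169.5,101])-proj(n,[554.5,-169.5,98]))
E
```

```text
22.95 306.0923030243779 [-0.95885043  1.80375115 -3.47473678] [0.3858223  0.61087983 0.22602661] 17.39375459397959
nest by force -2.5934209706266884 by height -1.3923030243778953
side0 0.8786613941192627 [ 0 -1] px per 3mm up [ 0.07793475 -1.02654384]
scene0 0.8539990782737732 [0 0] px per 3mm up [-0.09590826 -0.94108948]
```

Call:
send_rows([
  {"translation":[0,0,0.002],"twist":[0,0,0]},
  {"translation":[0,0,0.004],"twist":[0,0,0]},
  {"translation":[0,0,0.006],"twist":[0,0,0]},
  {"translation":[0,0,0.008],"twist":[0,0,0]},
  {"translation":[0,0,0.01],"twist":[0,0,0]},
  {"translation":[0,0,0.01],"twist":[0,0,0]},
  {"translation":[0,0,0.01],"twist":[0,0,0]},
  {"translation":[0,0,0.01],"twist":[0,0,0]},
  {"translation":[0,0,0.01],"twist":[0,0,0]},
  {"translation":[0,0,0.01],"twist":[0,0,0]},
])

```text
t: 23.95
ee_pos: [553.6, -169.2, 307.1]
orientation: [-1.891, -2.509, 0.0]
ft_force: [-1.2, 1.0, -4.5]
width: 17.3
```

```bash
python3 - <<'E'
from h import *
F=[];Z=[]
for i in range(10):
    d=snap('side','d5') if i<9 else snap('scene','s5'); o=ctrl.get_obs();F.append(o['ft_force']);Z.append(o['ee_pos'][2])
F=np.array(F);print(o['t'],np.mean(Z),F.mean(0),o['width'])
print('nest by force',(F[:,2].mean()+1.4)/.8,'by height',304.7-np.mean(Z))
f=lambda i,x,y,w,h,s:cv2.resize(i[y:y+h,x:x+w],None,fx=s,fy=s,interpolation=cv2.INTER_CUBIC)
a=cv2.imread('pics/s5.png');b=cv2.imread('pics/d5.png')
cv2.imwrite('pics/c5.png',np.hstack([f(a,220,180,80,80,5),f(b,320,240,80,80,5)]))
E
```

```text
24.45 307.15052178090207 [-2.00965144  1.68349811 -3.66355188] 17.56744353825353
nest by force -2.8294398453008864 by height -2.450521780902079
```

View pics/c5.png

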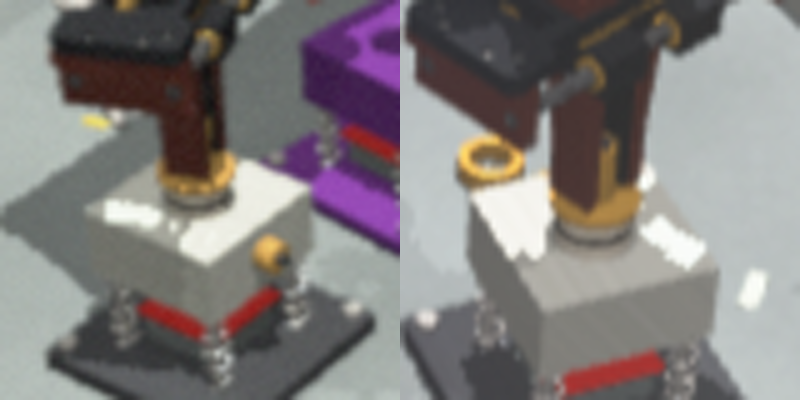

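The raised view shows the block lifted with the red pad clearly visible below it and the cartridge still clicked in. The nest is about −2.5 to −2.8 mm. Now I'll lower it to its loaded rest, let go and retreat.

Call:
send_rows([
  {"translation":[0,0,-0.005],"twist":[0,0,0]},
  {"translation":[0,0,-0.01],"twist":[0,0,0]},
  {"translation":[0,0,-0.015],"twist":[0,0,0]},
  {"translation":[0,0,-0.02],"twist":[0,0,0]},
  {"translation":[0,0,-0.025],"twist":[0,0,0]},
  {"translation":[0,0,-0.03],"twist":[0,0,0]},
  {"translation":[0,0,-0.035],"twist":[0,0,0]},
  {"translation":[0,0,-0.04],"twist":[0,0,0]},
  {"translation":[0,0,-0.045],"twist":[0,0,0]},
  {"translation":[0,0,-0.045],"twist":[0,0,0]},
])

```text
t: 25.45
ee_pos: [553.7, -169.2, 302.7]
orientation: [1.891, 2.509, 0.0]
ft_force: [-2.2, 2.1, -0.1]
width: 17.6
```

Call:
send_rows([
  {"translation":[0,0,0],"twist":[0,0,0]},
  {"translation":[0,0,0],"twist":[0,0,0]},
  {"translation":[0,0,0],"twist":[0,0,0]},
  {"translation":[0,0,0],"twist":[0,0,0]},
  {"translation":[0,0,0],"twist":[0,0,0]},
  {"translation":[0,0,0],"twist":[0,0,0]},
  {"translation":[0,0,0],"twist":[0,0,0]},
  {"translation":[0,0,0],"twist":[0,0,0]},
  {"translation":[0,0,0],"twist":[0,0,0]},
  {"translation":[0,0,0],"twist":[0,0,0]},
], grip=-1)

```text
t: 26.45
ee_pos: [553.6, -169.2, 302.7]
orientation: [-1.891, -2.509, 0.0]
ft_force: [-0.1, -0.3, 0.2]
width: 87.7
```

Call:
send_rows([
  {"translation":[0,0,0.02],"twist":[0,0,0]},
  {"translation":[0,0,0.07],"twist":[0,0,0]},
  {"translation":[0,0,0.15],"twist":[0,0,0]},
  {"translation":[0,0,0.25],"twist":[0,0,0]},
  {"translation":[0,0,0.37],"twist":[0,0,0]},
  {"translation":[0,0,0.49],"twist":[0,0,0]},
  {"translation":[0,0,0.6],"twist":[0,0,0]},
  {"translation":[0,0,0.7],"twist":[0,0,0]},
  {"translation":[0,0,0.77],"twist":[0,0,0]},
  {"translation":[0,0,0.8],"twist":[0,0,0]},
])

```text
t: 27.45
ee_pos: [553.7, -169.2, 383.6]
orientation: [1.89, 2.508, 0.001]
ft_force: [0.5, -0.5, -0.4]
width: 87.7
```

```bash
python3 - <<'E'
from h import *
o=ctrl.get_obs();print(o['t'],o['ee_pos'],o['ft_force'],o['width'])
f=lambda i,x,y,w,h,s:cv2.resize(i[y:y+h,x:x+w],None,fx=s,fy=s,interpolation=cv2.INTER_CUBIC)
w=snap('wrist','w6')['img'];a=snap('scene','s6')['img'];b=snap('side','d6')['img']
cv2.imwrite('pics/c6.png',np.hstack([cv2.resize(w,(400,300)),f(a,220,190,80,60,5)][:1]+[f(b,320,250,80,60,5)])[:,:,::-1])
cv2.imwrite('pics/c6.png',np.vstack([np.hstack([cv2.resize(w,(400,300)),f(a,220,190,80,60,5)]),np.hstack([f(b,320,245,80,60,5),f(b,200,170,200,150,2)])])[:,:,::-1])
for n in ['s6','d6']: print(n,'exp stem top',proj(n,[553.6,-169.3,68-1.75+78]),'flange top',proj(n,[553.6,-169.3,116.3]))
E
```

```text
27.45 [ 553.71774442 -169.22366212  383.64664605] [ 0.52964557 -0.4914849  -0.40067661] 87.66177097916864
s6 exp stem top [257.75115227 205.55588837] flange top [258.66798541 214.58979313]
d6 exp stem top [358.55550794 269.92924355] flange top [357.81387068 279.76493999]
```

View pics/c6.png

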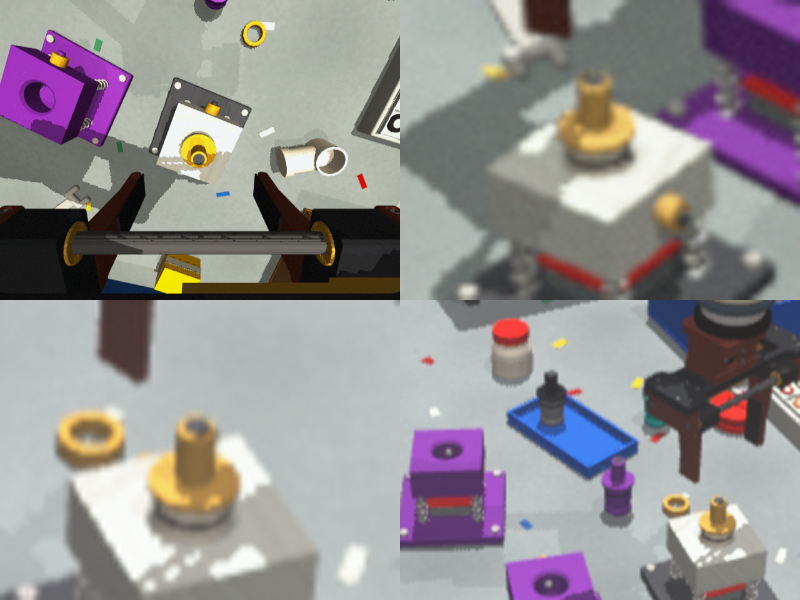

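The cartridge stands upright and seated in the block. The gripper is open and well clear, and the old cartridge, nut and other objects haven't moved. I'm handing the job in.

```bash
python3 -c "
from workcell import ctrl
print(ctrl.close_job())"
```

```text
the job is handed in; nothing more can be done
None
```

The white cartridge is clicked into the aluminium block and sitting on the bore's floor. I handed the job in at about 27.6 s; no verdict was reported.

- **Press:** I pressed at about 5–10 mm/s. The ball gave way after the last reading of 9.7 N, and the push then dropped to 3.6 N. The highest nest reading was about 14 mm just before the click, well under the 23 mm limit. Readings came once a second, so the true peak could be a few mm higher, but the travel still kept it under about 19 mm.
- **Seating check:** I pressed a little further after the click. The nest came out at 11.9 mm by force and 11.7 mm by tool height, so the cartridge is home.
- **Tug:** The block rose to about −2.8 mm by force and −2.5 mm by height, measured from the empty rest, and the cartridge stayed clicked in. That is slightly under the 3 mm asked for; measured from the block's loaded rest it is about 4.4 mm.
- **Release:** I lowered the block to its loaded rest, opened the gripper and backed off 80 mm. The last pictures show the cartridge upright in the block and the gripper clear. The old cartridge is in the tray, and the other objects in view show no sign of having moved.
- **Disagreements:** In the last pictures the stem top sits 1 to 1.5 px higher than predicted once camera offsets are allowed for, roughly 3–4 mm. I put that down to calibration and reading error, because the force and height checks agreed. At a first, lower tug height the two methods differed by 1.2 mm (−2.6 against −1.4 mm).

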